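# Unlock the sample case and hold its gate open

## Task

Lift the red lock cap up off the gate's handle post and put it down in the white tray. Then squeeze the blue catch fully home and, after it, the orange catch, and swing the gate by its post past its detent until it stands wide open, about square to the front of the case. Finish while still holding the gate wide open with the gripper (it springs back when let go), and leave the other things on the bench where they are.

Things in the scene. Friction and masses are not known exactly. Their poses are not given: they have to be found in the camera images.
- case: white sample transport case with clear sides and an orange tube rack inside, fixed to the bench, 180 deep x 280 wide x 130 mm high. Origin on the bench in the middle of the gate; x points from the gate into the case, y along the gate towards its hinge, z up. Turned up to 0.2 rad from run to run
- cap_mid (a point): centre (half-way up) of the red lock cap, 186 mm above the bench: an upright tube closed at its top, 36 mm outside, 24 mm inside, 50 mm tall, about 80 g, loose, hung over the gate's handle post, whose tip touches the inside of its closed top, 44 mm up: lift it straight up 50 mm or more to clear. Grip it round the outside from above
- tray_floor (a point): middle of the inner floor of the white open tray, 5 mm above the bench; the tray is fixed, 150 x 150 mm outside, walls 5 mm thick, rim 25 mm above the bench; axes along its sides
- blue_catch_mid (a point): middle of the blue squeeze catch on the case's roof, 158 mm above the bench, 60 mm behind the gate. Two upright blue tabs, each 22 (x) by 10 mm (y), 6 to 48 mm above the roof, 52 mm apart over their outer faces along this point's y (along the gate). Squeezed together they are geared: each slides 10 mm, to 32 mm over all; takes a few newtons; they stay in when let go. Axes as the case's
- orange_catch_mid (a point): middle of the orange squeeze catch, the same as the blue one but orange, 110 mm from it along the gate; each is 55 mm to one side of the post, and blue and orange change places from run to run. On each catch a steel hook on the tab nearer the hinge holds the gate, and slides clear of it when squeezed
- blue_catch (a joint): how far each blue tab has been squeezed in, m: 0 out (locked) to 0.010 fully home
- orange_catch (a joint): how far each orange tab has been squeezed in, m: 0 out (locked) to 0.010 fully home
- gate_post (a point): point on the axis of the gate's handle post, 180 mm above the bench: an upright steel rod 16 mm across, standing on the gate's top edge from 130 to 205 mm above the bench, covered by the cap at first. It moves with the gate, 125 mm from the hinge axis; a round rod, so the gripper need not turn with the gate
- gate_hinge (a point): point on the gate's upright hinge axis, 180 mm above the bench, at the case's +y side
- gate (a joint): opening of the clear gate (250 wide, 12 thick, 130 mm high), rad: 0 shut, grows as it swings to the case's -x (clockwise from above) to 1.6 at the stop. Both catches hook it shut. A spring pulls it shut; a detent bump peaks near 0.5 rad (about 5 N at the post to pass); let go beyond that it falls back to rest half open near 0.8. Held at 1.2 to 1.45 it pulls back with about 1.5 N at the post
- orange_rack: loose orange tube rack, 75 x 160 x 45 mm, a bystander; origin at the centre of its underside
- blue_rack: loose blue tube rack, 85 x 125 x 55 mm, a bystander; origin at the centre of its underside
- carton: loose white carton, 70 x 90 x 60 mm, a bystander; origin at the centre of its underside
- jar: loose amber jar with blue lid, 56 mm across, 80 mm tall, a bystander; origin at the centre of its underside
- vial: loose clear sample vial, 28 mm across, 55 mm tall, a bystander; origin at the centre of its underside
- pen: loose black marker pen, 130 mm long, 11 mm thick, lying down, a bystander; origin at the centre of its underside

How it is judged (in metres and radians):
On the way, in this order (a step that is already met when the one before it is completed fails the run):
1. the red cap lies in the tray, let go (x of cap_mid in the frame of tray_floor between -0.055 and 0.055 m and y of cap_mid in the frame of tray_floor between -0.055 and 0.055 m and z of cap_mid in the frame of tray_floor below 0.04 m and contact force between the fingers and lock_cap below 0.05 N and linear speed of lock_cap below 0.03 m/s), for 0.2 s.
2. the blue catch is squeezed home (value of joint blue_catch above 0.008 m), for 0.1 s.
3. then the orange catch is squeezed home (value of joint orange_catch above 0.008 m), for 0.1 s.
4. the gate is swung past its detent (value of joint gate above 0.9 rad), for 0.1 s.
At the end, for the whole second after the job is handed in: Gate still, over 1.2 rad (69 degrees) open, held by the fingers with over 0.5 N; both catches in by over 8 of their 10 mm; red cap at rest in the tray, its centre within 55 mm of the tray's middle along each side and under 40 mm above its floor, not touched by the fingers (all of step 1 and value of joint gate above 1.2 rad and velocity of joint gate between -0.1 and 0.1 rad/s and contact force between the fingers and gate above 0.5 N and value of joint each of blue_catch, orange_catch above 0.008 m); the arm keeps its last pose, push and grip.
It fails at once if a bystander on the bench is pushed more than 25 mm (distance of any of orange_rack, blue_rack, carton, jar, vial, pen from where it was at the start of the episode above 0.025 m).
It also fails if it takes over 72 s, if anything falls off the work surface, if the arm or the gripper's body presses on something with over 40 N, if the wrist force passes 120 N, or if a joint passes its speed limit or range.

## Robot

A 6-joint arm with a two-finger parallel gripper is mounted at the origin on the work surface. World frame = base frame: x ahead of the robot, y to its left, z up, the work surface at z = 0. Lengths are in mm, angles in rad, forces in N, time in s.
With the tool pointing down it reaches from about 300 to 775 mm from the base axis. Payload 14.6 kg.
Tool frame: the origin (TCP) lies midway between the tips of the shut fingers; the grasp point (between the pads) lies 19 mm behind it; y points along the fingers, z is the direction in which the jaws open and shut, and the axes are right-handed (so a half turn about y gives the same grasp; the last joint's range is limited). The gripper opens to 94 mm and grips with 3 to 60 N. Pads are 16 mm wide; open, the fingers measure 119 mm over their backs; the gripper's body (75 mm by 177 mm) begins 78 mm behind the grasp point.
Start: joints at [-1.173, 0.3, 1.521, -0, 1.321, -0.067], TCP at [246.526, -491.644, 205.446] pointing down, gripper open.
Joint ranges: [-3.03, 3.03], [-0.79, 2.21], [0.23, 2.52], [-1.04, 4.18], [0, 3.07], [-2.55, 2.55]. Speed limits (rad/s): [2.22, 2.22, 2.57, 3.14, 3.14, 3.14].

## Interface

Orientations are given as [roll, pitch, yaw] about the fixed x, y, z axes, in that order (R = Rz(yaw) Ry(pitch) Rx(roll)).
In Python, from cell import manip gives the robot as it stands.
- The arm moves only by the tool play_rows, never from a script. Its argument "series" is a list of rows, each a list of 3 entries, a list of its own where there are three numbers: the shift along the tool's x, y, z in m, then the turn about the tool's y in rad, then the closure, from 0 (fully open) to 1 (shut). In form: [[[dx, dy, dz], twist, grip], ...]. A call has 1 to 20 rows; each row is the pose to reach, as a shift and turn from the pose measured when the call began, along the tool's axes at that moment; what a row does not reach only later rows make up. A row lasts 1/10 s, in which the tool goes at most 50 mm and 8.59 degrees, less where a joint would pass 70% of its speed; a pose out of reach is approached as far as the arm can. A call with a gripper value outside its range is refused whole. The fingers move at their own pace and stop on an object; "squeeze" is the grip in N (left out, the last holds). Time passes only in rows, so rows that repeat a pose let the fingers close. It gives the time, the measured TCP pose, the force and the opening at its end, in the units of the state.
- manip.read_state(): the state, without advancing time (a new reading comes with each control period).
- manip.camera(name): name is "scene" or "top" or "wrist"; returns the picture (400x640x3 uint8, red, green, blue); there is no depth.
- manip.camera_params(name): a dict with "K" (3x3 intrinsics, pixels), "rvec" (rotation vector, rad) and "tvec" (3), from world to camera coordinates, as OpenCV has them. Camera axes: x right, y down, z forward; pixel columns grow to the right and rows downward; lengths in mm; the calibration is good to about 2 mm. A picture is of the moment at which its call begins: read the wrist's pose just before it. camera_params takes no time and is no camera call; for the wrist camera it gives the pose at the moment of the call.
- manip.sign_off(): hands the job in, once; it reports no verdict.
The state is a dict: "clock": time; "joints": joint angles; "qd": joint speeds; "effort": joint torques, N m; "eef_pos": TCP position; "eef_rot": TCP orientation; "wrist_force": force on the tool from outside, world axes, zero at the start; "moment": the same for the moment, N m; "finger_gap": finger opening in mm.
Only numpy, scipy, OpenCV 4.12 (cv2) and the standard library are available. Lean on these libraries where they do the work, as an engineer would, in place of code of your own. Each camera call takes 0.05 s, during which the arm holds its last target. There are 200 camera calls.

## Working session

There is one attempt and no reset: what is moved stays moved. The work goes in short steps, Python scripts to look and compute and a tool call to move; the robot and the scene stay as the last step left them, time stands still between calls to the robot, and variables do not carry over. Pictures are saved under pics/ and viewed, about 8 in all and at most 12, crops included, and the job is handed in when it is done.

Besides the shell and the picture viewer there is one more tool, called as name(argument=value, ...), one argument or row to a line, values as JSON. play_rows: Moves the arm, as the interface text tells. Its arguments: {"type":"object","properties":{"series":{"type":"array","items":{"type":"array"}},"squeeze":{"type":"number"}},"required":["series"]}

```bash
mkdir -p pics; ls; python3 - <<'E'
from cell import manip
import cv2
s=manip.read_state();print(s)
for n in("scene","top"):
    im=manip.camera(n);cv2.imwrite(f"pics/{n}0.png",im[:,:,::-1]);p=manip.camera_params(n);print(n,p)
E
```

```text
pics
{'clock': 0.0, 'joints': array([-1.17260202e+00,  3.00468430e-01,  1.52157118e+00, -1.10915367e-06,
        1.32070355e+00, -6.65966910e-02]), 'qd': array([ 0.00087693, -0.0001489 ,  0.00156044, -0.0007667 ,  0.00072654,
       -0.00021613]), 'effort': array([-1.46922888e-03, -5.31807911e+01, -3.52732265e+01,  7.07803736e-02,
        2.43907532e-02, -9.39868983e-05]), 'eef_pos': array([ 246.4275176 , -491.41389037,  204.89198636]), 'eef_rot': array([-1.57194435e+00,  7.54908299e-05, -2.67680142e+00]), 'wrist_force': array([-0.39286745, -0.09308912, -0.8253891 ]), 'moment': array([-0.05334219,  0.05780883, -0.01375591]), 'finger_gap': 94.51832117707707}
scene {'K': array([[362.44602236,   0.        , 321.98376075],
       [  0.        , 362.44602236, 198.56423834],
       [  0.        ,   0.        ,   1.        ]]), 'rvec': array([ 0.89941852,  2.52767789, -1.05797065]), 'tvec': array([ 391.78572481, -103.35806195, 1350.88803282])}
top {'K': array([[482.88985272,   0.        , 319.04165973],
       [  0.        , 482.88985272, 194.05546049],
       [  0.        ,   0.        ,   1.        ]]), 'rvec': array([ 2.19469885, -2.15422551,  0.07683923]), 'tvec': array([ -28.15177541,  499.80280422, 1573.57048184])}
```

View pics/scene0.png

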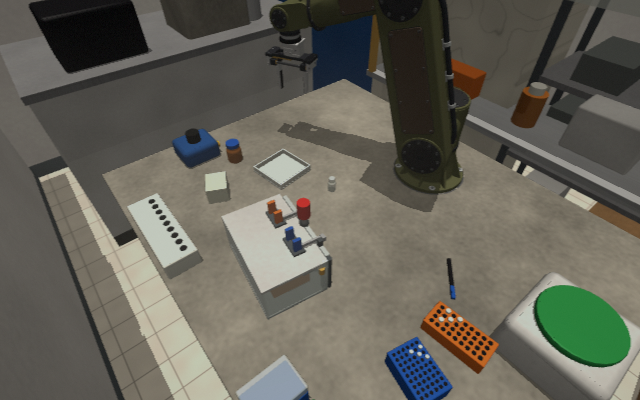

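View pics/top0.png

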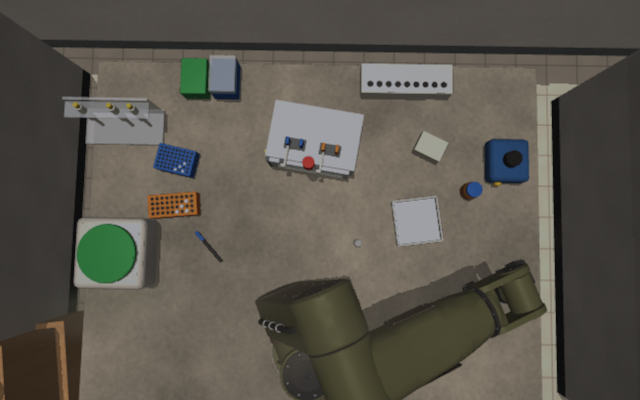

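The top view shows the cap near (308,163), blue catch near (294,143), orange catch near (330,149) and tray near (417,221). The vial is at (358,243), the carton at (431,146) and the jar at (473,190). I'll enlarge the crops next.

```bash
python3 - <<'E'
import cv2,numpy as np
a=cv2.imread("pics/top0.png")[90:190,255:375];b=cv2.imread("pics/scene0.png")[170:320,200:350]
a=cv2.resize(a,(720,600),interpolation=cv2.INTER_CUBIC)
cv2.imwrite("pics/c1.png",a)
E
cat > h.py <<'E'
import numpy as np,cv2
from cell import manip
def at_z(name,u,v,z,p=None):
    p=p or manip.camera_params(name);R=cv2.Rodrigues(p["rvec"])[0];t=np.array(p["tvec"]).ravel()
    c=-R.T@t;d=R.T@np.linalg.inv(p["K"])@[u,v,1];return c+d*(z-c[2])/d[2]
def proj(name,P,p=None):
    p=p or manip.camera_params(name);return cv2.projectPoints(np.array(P,float).reshape(-1,3),p["rvec"],p["tvec"],p["K"],None)[0].reshape(-1,2)
E
```

```text
(no output)
```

View pics/c1.png

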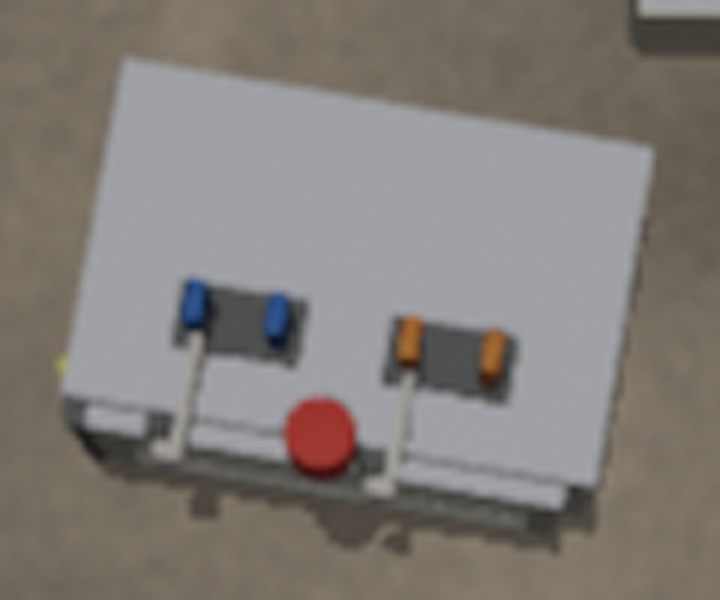

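```bash
python3 - <<'E'
from h import *
f=lambda u,v:(255+(u+.5)/6-.5,90+(v+.5)/6-.5)
P={}
for n,u,v,z in[("cap",320,437,211),("b1",196,302,178),("b2",279,316,178),("o1",410,340,178),("o2",493,355,178),("c1",125,60,130),("c2",653,148,130),("c3",600,487,130),("c4",62,392,130)]:
    P[n]=at_z("top",*f(u,v),z);print(n,P[n].round(1))
for n,u,v,z in[("tray",417,221,25),("vial",358,243,55),("carton",431,146,60),("jar",473,190,80)]: print(n,at_z("top",u,v,z).round(1))
for c in("c1","c2"),("c4","c3"),("b1","o2"),("b2","b1"),("c3","c2"),("c4","c1"):
    d=P[c[1]]-P[c[0]];print(c,np.linalg.norm(d).round(1),np.degrees(np.arctan2(d[1],d[0])).round(1))
print("blue",(P["b1"]+P["b2"])/2,"orange",(P["o1"]+P["o2"])/2)
# red check in scene
im=cv2.imread("pics/scene0.png").astype(int);m=(im[:,:,2]>120)&(im[:,:,1]<60)&(im[:,:,0]<60);m[:180]=0;m[230:]=0
v,u=np.nonzero(m);print("scene red",u.mean(),v.mean(),proj("scene",[P["cap"][0],P["cap"][1],186]))
# tray edges fit
g=cv2.imread("pics/top0.png")[185:260,380:455];g=cv2.inRange(g,(150,150,150),(255,255,255));c=max(cv2.findContours(g,0,1)[0],key=cv2.contourArea);r=cv2.minAreaRect(c);print("tray",r,at_z("top",r[0][0]+380,r[0][1]+185,20))
E
```

```text
cap [576.8  13.2 211. ]
b1 [648.7  77.9 178. ]
b2 [642.3  36.2 178. ]
o1 [631.3 -29.6 178. ]
o2 [624.4 -71.1 178. ]
c1 [785.  121.8 130. ]
c2 [ 742.9 -153.5  130. ]
c3 [ 565.3 -128.3  130. ]
c4 [609.8 149.8 130. ]
tray [ 417.3 -340.8   25. ]
vial [ 342.6 -146.9   55. ]
carton [ 659.6 -378.7   60. ]
jar [ 517.1 -507.    80. ]
('c1', 'c2') 278.5 -98.7
('c4', 'c3') 281.6 -99.1
('b1', 'o2') 150.9 -99.2
('b2', 'b1') 42.2 81.3
('c3', 'c2') 179.3 -8.1
('c4', 'c1') 177.4 -9.1
blue [645.50228799  57.0055922  178.        ] orange [627.87013524 -50.3436536  178.        ]
scene red 302.76344086021504 202.58064516129033 [[303.89647118 209.04749585]]
tray ((35.760223388671875, 35.66170883178711), (42.89749526977539, 41.604103088378906), 82.56858825683594) [ 418.49768053 -337.68111804   20.        ]
```

```bash
cat >> h.py <<'E'
from scipy.spatial.transform import Rotation as Ro
def delta(target,jaw=None,show=True):
    s=manip.read_state();R=Ro.from_euler("xyz",s["eef_rot"]).as_matrix()
    d=R.T@(np.array(target)-s["eef_pos"])/1000
    tw=None
    if jaw is not None:
        w=R[:,2];a=np.arctan2(w[1],w[0]);tw=-((jaw-a+np.pi/2)%np.pi-np.pi/2)
    print("clock",s["clock"].__round__(2),"pos",s["eef_pos"].round(1),"F",s["wrist_force"].round(1),"gap",round(s["finger_gap"],1),"-> d",d.round(4),"twist",None if tw is None else round(tw,3));return d
E
python3 -c "
from h import *
delta([577,13,300],-0.155+np.pi/2)"
```

```text
clock 0.1 pos [ 246.4 -491.4  204.9] F [ 0.3  0.3 -0.8] gap 94.1 -> d [-0.5216 -0.0947 -0.3029] twist 0.62
```

play_rows(
  series=[
    [[0,-0.05,0],0,0],
    [[-0.05,-0.095,-0.03],0,0],
    [[-0.522,-0.095,-0.303],0.62,0],
    [[-0.522,-0.095,-0.303],0.62,0],
    [[-0.522,-0.095,-0.303],0.62,0],
    [[-0.522,-0.095,-0.303],0.62,0],
    [[-0.522,-0.095,-0.303],0.62,0],
    [[-0.522,-0.095,-0.303],0.62,0],
    [[-0.522,-0.095,-0.303],0.62,0],
    [[-0.522,-0.095,-0.303],0.62,0],
    [[-0.522,-0.095,-0.303],0.62,0],
    [[-0.522,-0.095,-0.303],0.62,0],
    [[-0.522,-0.095,-0.303],0.62,0],
    [[-0.522,-0.095,-0.303],0.62,0],
    [[-0.522,-0.095,-0.303],0.62,0],
    [[-0.522,-0.095,-0.303],0.62,0],
    [[-0.522,-0.095,-0.303],0.62,0],
    [[-0.522,-0.095,-0.303],0.62,0],
    [[-0.522,-0.095,-0.303],0.62,0],
    [[-0.522,-0.095,-0.303],0.62,0],
  ],
)

```text
clock: 2.1
eef_pos: [577.1, 12.8, 300.5]
eef_rot: [-1.572, -0.0, 2.986]
wrist_force: [0.3, -1.0, 0.1]
finger_gap: 93.7
```

```bash
python3 - <<'E'
from h import *
delta([577,13,300],-0.155+np.pi/2)
p=manip.camera_params("wrist");im=manip.camera("wrist");cv2.imwrite("pics/w1.png",im[:,:,::-1]);np.save("w1.npy",p,allow_pickle=True)
print(proj("wrist",[[577,13,211],[645.5,57,178],[628,-50.3,178]],p).round(0))
E
```

```text
clock 2.1 pos [577.1  12.8 300.5] F [ 0.3 -1.   0.1] gap 93.7 -> d [ 0.0002  0.0005 -0.0002] twist -0.001
[[319. 209.]
 [255. 129.]
 [383. 130.]]
```

View pics/w1.png

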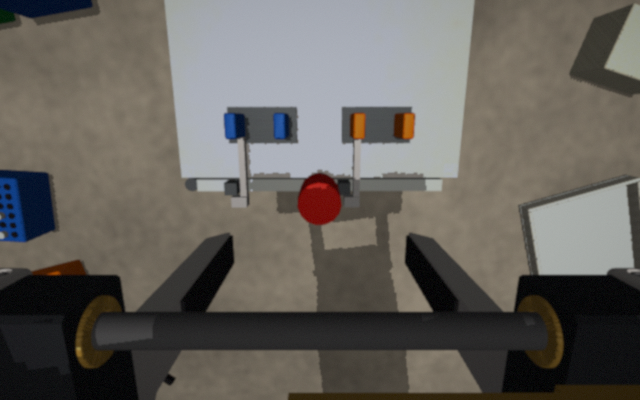

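The wrist view shows the cap's top disc near (319,202), the blue tabs at u = 233 and 281, and the orange tabs at u = 359 and 405. The case yaw looks right.

```bash
python3 - <<'E'
from h import *
p=manip.camera_params("wrist");R=cv2.Rodrigues(p["rvec"])[0];print("cam",(-R.T@np.array(p["tvec"]).ravel()).round(0))
print(at_z("wrist",319,202.5,211,p))
im=cv2.imread("pics/w1.png").astype(int)
b,g,r=im[...,0],im[...,1],im[...,2]
red=(r>100)&(g<60)&(b<60);red[:, :280]=0;red[:,360:]=0;red[:160]=0;red[240:]=0
v,u=np.nonzero(red);print("red",u.min(),u.max(),v.min(),v.max(), [r[y,319] for y in range(170,228,3)])
bl=(b>110)&(r<80);bl[:100]=0;bl[145:]=0;bl[:,:215]=0;bl[:,300:]=0
og=(r>140)&(b<90);og[:100]=0;og[145:]=0;og[:,:340]=0;og[:,420:]=0
for n,m in(("blue",bl),("or",og)):
    k,_,st,c=cv2.connectedComponentsWithStats(m.astype("uint8"))
    for s in st[1:]:
        if s[4]>50: print(n,s)
E
```

```text
cam [647.   2. 480.]
[581.94466664  12.26601538 211.        ]
red 298 340 182 224 [np.int64(126), np.int64(73), np.int64(64), np.int64(66), np.int64(115), np.int64(174), np.int64(123), np.int64(116), np.int64(117), np.int64(115), np.int64(116), np.int64(116), np.int64(116), np.int64(115), np.int64(115), np.int64(116), np.int64(113), np.int64(114), np.int64(103), np.int64(83)]
blue [224 113  11  26 237]
blue [274 113  11  26 246]
or [403 113  12  26 249]
or [354 114  11  25 253]
```

```bash
python3 - <<'E'
from h import *
p=manip.camera_params("wrist")
for a in((319,204,211),(254.5,125.7,178),(384.5,126,178)):print(at_z("wrist",*a,p).round(1))
delta([579,12.5,180])
E
```

```text
[580.7  12.5 211. ]
[648.5  57.2 178. ]
[631.3 -51.5 178. ]
clock 2.15 pos [577.2  12.9 300.4] F [-0.2  0.2  0.3] gap 93.8 -> d [-0.0019  0.1204  0.0002] twist None
```

play_rows(
  series=[
    [[-0.002,0.04,0],0,0],
    [[-0.002,0.08,0],0,0],
    [[-0.002,0.105,0],0,0],
    [[-0.002,0.12,0],0,0],
    [[-0.002,0.12,0],0,0.3],
    [[-0.002,0.12,0],0,1],
    [[-0.002,0.12,0],0,1],
    [[-0.002,0.12,0],0,1],
    [[-0.002,0.12,0],0,1],
    [[-0.002,0.12,0],0,1],
    [[-0.002,0.12,0],0,1],
    [[-0.002,0.12,0],0,1],
  ],
  squeeze=20,
)

```text
clock: 3.35
eef_pos: [579.1, 12.7, 180.5]
eef_rot: [-1.572, -0.0, 2.986]
wrist_force: [-0.1, -0.5, 1.1]
finger_gap: 35.6
```

play_rows(
  series=[
    [[0,-0.03,0],0,1],
    [[0,-0.06,0],0,1],
    [[0,-0.085,0],0,1],
    [[0,-0.085,0],0,1],
    [[0.01,-0.085,0.04],0,1],
    [[0.105,-0.085,0.371],0,1],
    [[0.105,-0.085,0.371],0,1],
    [[0.105,-0.085,0.371],0,1],
    [[0.105,-0.085,0.371],0,1],
    [[0.105,-0.085,0.371],0,1],
    [[0.105,-0.085,0.371],0,1],
    [[0.105,-0.085,0.371],0,1],
    [[0.105,-0.085,0.371],0,1],
    [[0.105,-0.085,0.371],0,1],
    [[0.105,-0.085,0.371],0,1],
    [[0.105,-0.085,0.371],0,1],
  ],
)

```text
clock: 4.95
eef_pos: [418.4, -336.6, 265.0]
eef_rot: [-1.572, -0.0, 2.987]
wrist_force: [0.4, -0.1, -0.4]
finger_gap: 34.9
```

```bash
python3 - <<'E'
from h import *
delta([418,-338,26])
im=manip.camera("top");cv2.imwrite("pics/top2.png",cv2.resize(im[120:280,240:480,::-1],(720,480),interpolation=cv2.INTER_CUBIC))
E
```

```text
clock 4.95 pos [ 418.4 -336.6  265. ] F [ 0.4 -0.1 -0.4] gap 34.9 -> d [1.00e-04 2.39e-01 1.70e-03] twist None
```

View pics/top2.png

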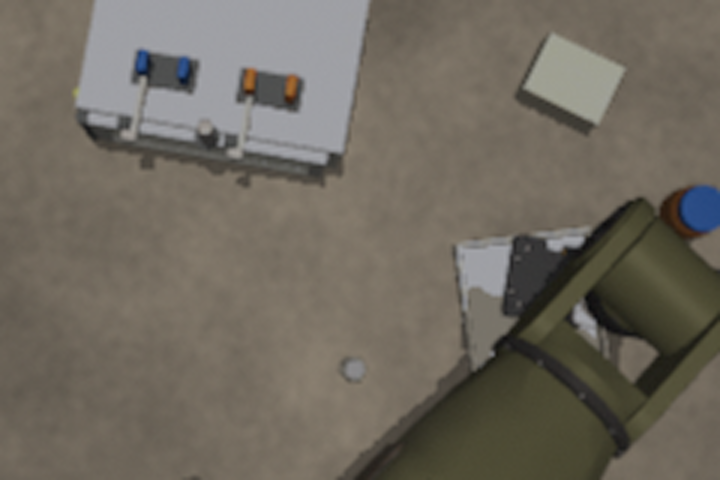

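The cap is off the post, which stands bare at crop (207,132), and the gripper is over the tray. Next I put the cap down.

play_rows(
  series=[
    [[0,0.05,0.001],0,1],
    [[0,0.1,0.001],0,1],
    [[0,0.15,0.001],0,1],
    [[0,0.19,0.001],0,1],
    [[0,0.215,0.001],0,1],
    [[0,0.23,0.001],0,1],
    [[0,0.238,0.001],0,1],
    [[0,0.24,0.001],0,1],
    [[0,0.24,0.001],0,0.4],
    [[0,0.24,0.001],0,0.4],
    [[0,0.24,0.001],0,0.4],
    [[0,0.24,0.001],0,0.4],
    [[0,0.23,0.001],0,0.4],
    [[0,0.2,0.001],0,0.4],
    [[0,0.15,0.001],0,0.4],
    [[0,0.1,0.001],0,0],
    [[0,0.05,0.001],0,0],
    [[0,0,0],0,0],
  ],
)

```text
clock: 6.8
eef_pos: [417.9, -336.3, 268.3]
eef_rot: [-1.571, 0.001, 2.987]
wrist_force: [1.5, 0.3, -1.3]
finger_gap: 77.0
```

```bash
python3 - <<'E'
from h import *
delta([647,57,270],-0.155+np.pi/2)
p=manip.camera_params("wrist");im=manip.camera("wrist");cv2.imwrite("pics/w2.png",im[:,:,::-1])
print(proj("wrist",[[418,-338,55],[418,-338,5]],p).round(0))
E
```

```text
clock 6.8 pos [ 417.9 -336.3  268.3] F [ 1.5  0.3 -1.3] gap 77.0 -> d [-0.1659 -0.0015 -0.4238] twist 0.001
[[321. 181.]
 [321. 174.]]
```

View pics/w2.png

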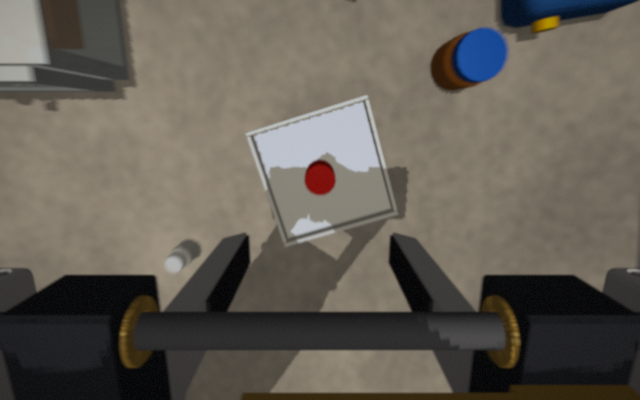

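The cap stands upright at (320,178), in the middle of the tray, and has been let go. Next is the blue catch.

play_rows(
  series=[
    [[-0.166,-0.01,-0.424],0,0],
    [[-0.166,-0.01,-0.424],0,0],
    [[-0.166,-0.01,-0.424],0,0],
    [[-0.166,-0.01,-0.424],0,0],
    [[-0.166,-0.01,-0.424],0,0],
    [[-0.166,-0.01,-0.424],0,0],
    [[-0.166,-0.01,-0.424],0,0],
    [[-0.166,-0.01,-0.424],0,0],
    [[-0.166,-0.01,-0.424],0,0],
    [[-0.166,-0.01,-0.424],0,0],
    [[-0.166,-0.01,-0.424],0,0],
    [[-0.166,-0.01,-0.424],0,0],
    [[-0.166,-0.01,-0.424],0,0],
    [[-0.166,-0.01,-0.424],0,0],
  ],
)

```text
clock: 8.25
eef_pos: [648.3, 54.9, 286.6]
eef_rot: [-1.565, 0.011, 2.986]
wrist_force: [-1.2, -0.4, -0.3]
finger_gap: 94.3
```

```bash
python3 - <<'E'
from h import *
delta([647,57,147],-0.155+np.pi/2)
E
```

```text
clock 8.25 pos [648.3  54.9 286.6] F [-1.2 -0.4 -0.3] gap 94.3 -> d [ 0.0031  0.1396 -0.0027] twist -0.001
```

play_rows(
  series=[
    [[0.002,0.02,-0.002],0,0],
    [[0.002,0.02,-0.002],0,0],
  ],
)

```text
clock: 8.45
eef_pos: [645.9, 56.3, 264.6]
eef_rot: [-1.564, 0.007, 2.985]
wrist_force: [-0.3, 0.1, -0.5]
finger_gap: 94.2
```

```bash
python3 - <<'E'
from h import *
delta([647,57,147],-0.155+np.pi/2)
E
```

```text
clock 8.45 pos [645.9  56.3 264.6] F [-0.3  0.1 -0.5] gap 94.2 -> d [-1.000e-04  1.176e-01 -1.600e-03] twist -0.002
```

play_rows(
  series=[
    [[0,0.04,-0.001],0,0],
    [[0,0.08,-0.001],0,0],
    [[0,0.105,-0.001],0,0],
    [[0,0.117,-0.001],0,0],
    [[0,0.117,-0.001],0,0],
    [[0,0.117,-0.001],0,1],
    [[0,0.117,-0.001],0,1],
    [[0,0.117,-0.001],0,1],
    [[0,0.117,-0.001],0,1],
    [[0,0.117,-0.001],0,1],
    [[0,0.117,-0.001],0,1],
    [[0,0.117,-0.001],0,1],
    [[0,0.117,-0.001],0,1],
    [[0,0.117,-0.001],0,1],
  ],
  squeeze=25,
)

```text
clock: 9.85
eef_pos: [647.1, 57.5, 148.1]
eef_rot: [-1.566, 0.008, 2.986]
wrist_force: [0.4, 7.4, 2.7]
finger_gap: 31.1
```

play_rows(
  series=[
    [[0,0,0],0,0],
    [[0,0,0],0,0],
    [[0,0,0],0,0],
    [[0,0,0],0,0],
    [[0,-0.03,0],0,0],
    [[0,-0.07,0],0,0],
    [[0,-0.075,0.04],0,0],
    [[0,-0.075,0.08],0,0],
    [[0,-0.075,0.11],0,0],
    [[0,-0.075,0.11],0,0],
    [[0,-0.075,0.11],0,0],
  ],
)

```text
clock: 10.95
eef_pos: [629.4, -51.0, 223.6]
eef_rot: [-1.566, 0.008, 2.984]
wrist_force: [0.0, 0.0, -0.0]
finger_gap: 93.7
```

```bash
python3 - <<'E'
from h import *
delta([630,-50.5,147],-0.155+np.pi/2)
im=manip.camera("wrist");cv2.imwrite("pics/w3.png",im[:,:,::-1])
E
```

```text
clock 10.95 pos [629.4 -51.  223.6] F [ 0.  0. -0.] gap 93.7 -> d [ 0.0001  0.0766 -0.0009] twist -0.002
```

View pics/w3.png

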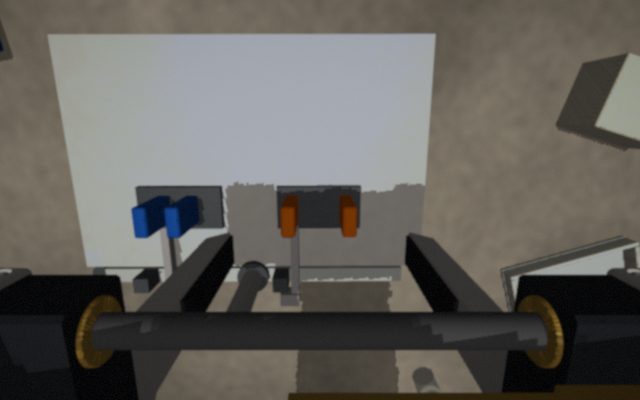

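The blue tabs are squeezed in, at (147,217) and (180,215). The orange tabs, still out at (289,217) and (348,217), sit centred between the fingers. I'll squeeze orange now.

play_rows(
  series=[
    [[0,0.03,0],0,0],
    [[0,0.06,0],0,0],
    [[0,0.075,0],0,0],
    [[0,0.075,0],0,0],
    [[0,0.075,0],0,1],
    [[0,0.075,0],0,1],
    [[0,0.075,0],0,1],
    [[0,0.075,0],0,1],
    [[0,0.075,0],0,1],
    [[0,0.075,0],0,1],
    [[0,0.075,0],0,1],
    [[0,0.075,0],0,1],
    [[0,0.075,0],0,1],
  ],
)

```text
clock: 12.3
eef_pos: [630.1, -51.0, 149.0]
eef_rot: [-1.566, 0.009, 2.985]
wrist_force: [-1.9, -4.4, 5.4]
finger_gap: 31.0
```

play_rows(
  series=[
    [[0,0,0],0,0],
    [[0,0,0],0,0],
    [[0,0,0],0,0],
    [[0,0,0],0,0],
    [[0,-0.04,0],0,0],
    [[0,-0.08,0],0,0.3],
    [[0,-0.085,0],0,0.5],
    [[0.03,-0.085,-0.03],0,0.5],
    [[0.06,-0.085,-0.055],0,0.5],
    [[0.06,-0.085,-0.055],0,0.5],
    [[0.06,-0.085,-0.055],0,0.5],
  ],
)

```text
clock: 13.4
eef_pos: [578.6, 13.5, 233.2]
eef_rot: [-1.566, 0.009, 2.986]
wrist_force: [0.2, -0.4, 1.0]
finger_gap: 46.8
```

```bash
python3 - <<'E'
from h import *
delta([579,12.7,168],-0.155+np.pi/2)
p=manip.camera_params("wrist");im=manip.camera("wrist");cv2.imwrite("pics/w4.png",im[:,:,::-1]);print(proj("wrist",[[579,12.7,205]],p).round(0))
E
```

```text
clock 13.4 pos [578.6  13.5 233.2] F [ 0.2 -0.4  1. ] gap 46.8 -> d [0.0001 0.0652 0.0005] twist -0.0
[[320. 233.]]
```

View pics/w4.png

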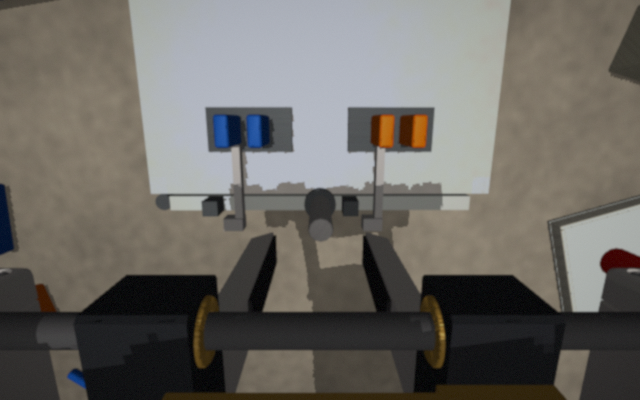

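Both catches are in. The post tip at (320,228) lies midway between the fingers, close to the predicted (320,233). I'll grip it.

play_rows(
  series=[
    [[0,0.03,0],0,0.5],
    [[0,0.055,0],0,0.5],
    [[0,0.065,0],0,0.5],
    [[0,0.065,0],0,0.5],
    [[0,0.065,0],0,1],
    [[0,0.065,0],0,1],
    [[0,0.065,0],0,1],
    [[0,0.065,0],0,1],
    [[0,0.065,0],0,1],
    [[0,0.065,0],0,1],
  ],
  squeeze=40,
)

```text
clock: 14.45
eef_pos: [579.6, 12.4, 168.5]
eef_rot: [-1.566, 0.009, 2.986]
wrist_force: [-1.4, -1.8, 5.1]
finger_gap: 15.6
```

```bash
python3 - <<'E'
from h import *
delta([579,12.7,168],-0.155+np.pi/2)
for t in np.arange(.1,1.41,.1): print(t.round(1),(125*np.sin(t)/1000).round(3),(-125*(1-np.cos(t))/1000).round(3))
E
```

```text
clock 14.45 pos [579.6  12.4 168.5] F [-1.4 -1.8  5.1] gap 15.6 -> d [ 0.0007  0.0005 -0.0002] twist -0.001
0.1 0.012 -0.001
0.2 0.025 -0.002
0.3 0.037 -0.006
0.4 0.049 -0.01
0.5 0.06 -0.015
0.6 0.071 -0.022
0.7 0.081 -0.029
0.8 0.09 -0.038
0.9 0.098 -0.047
1.0 0.105 -0.057
1.1 0.111 -0.068
1.2 0.117 -0.08
1.3 0.12 -0.092
1.4 0.123 -0.104
```

play_rows(
  series=[
    [[0.006,0,0],0,1],
    [[0.012,0,-0.001],0,1],
    [[0.018,0,-0.001],0,1],
    [[0.025,0,-0.002],0,1],
    [[0.031,0,-0.004],0,1],
    [[0.037,0,-0.006],0,1],
    [[0.037,0,-0.006],0,1],
  ],
)

```text
clock: 15.15
eef_pos: [543.3, 23.4, 168.5]
eef_rot: [-1.564, 0.01, 2.985]
wrist_force: [-1.6, -8.0, 4.1]
finger_gap: 15.3
```

play_rows(
  series=[
    [[0.006,0,-0.002],0,1],
    [[0.012,0,-0.005],0,1],
    [[0.018,0,-0.007],0,1],
    [[0.023,0,-0.01],0,1],
    [[0.029,0,-0.013],0,1],
    [[0.034,0,-0.017],0,1],
    [[0.039,0,-0.02],0,1],
    [[0.044,0,-0.024],0,1],
    [[0.053,0,-0.033],0,1],
    [[0.061,0,-0.042],0,1],
    [[0.068,0,-0.052],0,1],
    [[0.074,0,-0.063],0,1],
    [[0.08,0,-0.075],0,1],
    [[0.083,0,-0.087],0,1],
    [[0.085,0,-0.093],0,1],
    [[0.085,0,-0.093],0,1],
    [[0.085,0,-0.093],0,1],
    [[0.085,0,-0.093],0,1],
  ],
)

```text
clock: 16.95
eef_pos: [471.4, 128.6, 167.9]
eef_rot: [-1.563, 0.006, 2.986]
wrist_force: [-23.0, -2.9, 22.0]
finger_gap: 15.2
```

```bash
python3 - <<'E'
from h import *
delta([472,128,168])
s=manip.read_state();d=s["eef_pos"][:2]-[579.6+125*.1545,12.4+125*.988];x=np.array([.988,-.1545]);y=np.array([.1545,.988])
print("theta",np.arctan2(-d@x,-d@y),np.linalg.norm(d))
for n in("scene","top"):
    im=manip.camera(n)[...,::-1];c=im[150:350,180:380] if n=="scene" else im[90:260,240:480]
    cv2.imwrite(f"pics/{n}_a.png",cv2.resize(c,None,fx=3,fy=3,interpolation=cv2.INTER_CUBIC))
E
```

```text
clock 16.95 pos [471.4 128.6 167.9] F [-23.   -2.9  22. ] gap 15.2 -> d [-0.0007 -0.0001  0.0005] twist None
theta 1.3584102156875792 127.72790496341098
```

View pics/scene_a.png

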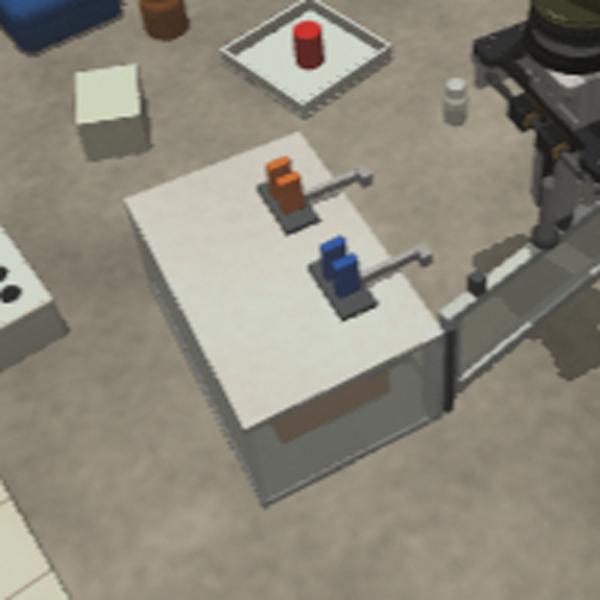

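View pics/top_a.png

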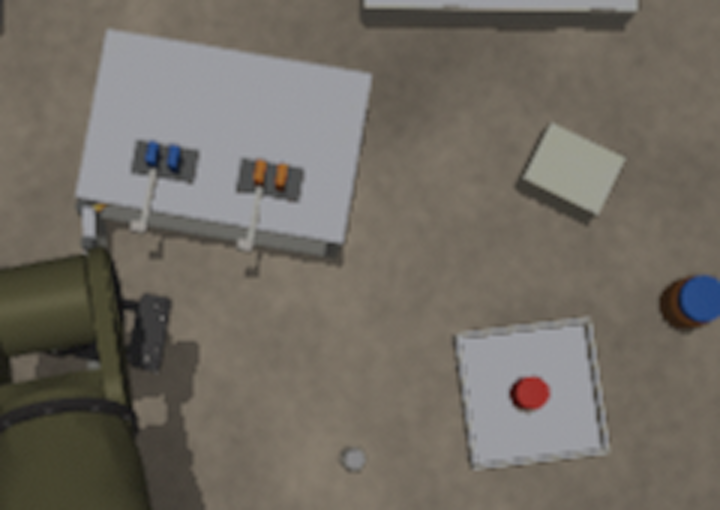

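The gate stands wide open at about 1.36 rad, with the post in the grip. Both catches are in, and the cap is upright in the tray at (530,393). The wrist force is somewhat high along the gate, so I'll relax it slightly and let things settle.

play_rows(
  series=[
    [[-0.003,-0.001,0],0,1],
    [[-0.003,-0.001,0],0,1],
    [[-0.003,-0.001,0],0,1],
    [[-0.003,-0.001,0],0,1],
    [[-0.003,-0.001,0],0,1],
    [[-0.003,-0.001,0],0,1],
    [[-0.003,-0.001,0],0,1],
    [[-0.003,-0.001,0],0,1],
  ],
)

```text
clock: 17.85
eef_pos: [471.4, 128.0, 168.1]
eef_rot: [-1.561, -0.001, 2.987]
wrist_force: [-17.5, -2.4, 6.0]
finger_gap: 15.4
```

Forces have dropped and the pose is steady. I'll hand the job in.

```bash
python3 -c "
from h import *
s=manip.read_state();print(s['qd'].round(3),s['wrist_force'].round(1),s['finger_gap'])
print(manip.sign_off())"
```

```text
[-0.    -0.001  0.001 -0.     0.     0.001] [-17.5  -2.4   6. ] 15.375950407311135
the job is handed in; nothing more can be done
None
```

I handed the job in at about 18 s, with the gripper still holding the gate wide open. `sign_off` gave no verdict.

- **Cap:** it was lifted off the post and let go. It stands upright near the middle of the tray, seen in the wrist view after release and again in the last scene and top views.
- **Catches:** blue was squeezed first, then orange. The gripper read 31 mm on each, against 32 mm for fully home, and both tabs still look in on the last pictures.
- **Gate:** it was swung past the detent to about 1.36 rad, worked out from the tool position. At hand-in the arm was still and the fingers held the post at 15.4 mm with a 40 N squeeze.
- **Bystanders:** the arm did not go near them. The carton, jar and vial look unmoved in the last pictures. I did not look again at the two racks and the pen.

One mismatch remained. The post-to-hinge radius came out at 127.7 mm instead of 125 mm, so there was a sideways load. I eased it from about 32 N to 19 N before handing in.

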